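# Move a tote of loose climbing holds from the low rack to the kit stand

### The job

Draw the plywood tote with the blue handle sideways out of the low rack (the end of its handle sticks out of the mouth), then lift it clear and carry it level, spilling none of the loose climbing holds in it, to the white kit stand. Set it down there (do not drop it) so that it stands flat inside the orange rim, either way round, and let go. Leave the grey tote, the tools and the other things on the bench where they are.

Things in the scene. Friction and masses are not known exactly. Their poses are not given: they have to be found in the camera images.
- tote: Open plywood tote, 160 (x) by 100 (y) mm, under 0.6 kg filled. Origin: centre of its underside, z up. Floor 6 mm thick, long walls 14 mm high, end panels 90 mm high at x = -80 and +80 mm. A blue handle bar along x, 16 mm wide, 68 to 90 mm up, runs from x = +72 to x = -140 mm, so 60 mm stick out past the -x end. Contents reach 42 mm up. Starts in one bay of the rack, stub out of the mouth.
- tote_stub (a point): Point on the tote's handle bar where it sticks out, 115 mm in front (-x) of the tote's centre, 79 mm up: grip here across the bar (along the tote's y) to draw the tote out.
- tote_grip (a point): Middle of the tote's handle bar, straight above the tote's centre, 79 mm up, near the balance point, with free room for fingers on both sides: grip here across the bar (along the tote's y) to carry.
- rack: Fixed wooden two-bay rack without a floor (totes stand on the bench), 170 (x) by 288 (y) mm, roof 105 to 120 mm up, cargo to 166 mm up on the rear half of the roof. Origin: centre of its footprint at bench level. Bays are 120 mm wide, centred at y = -68 and +68 mm, open only at the -x face, 85 mm from the origin: totes slide out along -x.
- stand: Fixed white kit stand, 210 (x) by 150 (y) mm, floor top 5 mm above the bench, with an orange rim 8 mm wide whose top is 15 mm above the bench; the inside is 194 by 134 mm. Origin: centre of its underside, x along its long side.
- red_ball_center (a point): Centre of the loose red ball hold, 34 mm diameter, in the tote; it rolls freely.
- green_ball_center (a point): Centre of the loose green ball hold, 34 mm diameter, in the tote; it rolls freely.
- yellow_hold: Loose yellow dome-shaped hold in the tote, 36 mm diameter, 22 mm high; origin centre of its underside.
- violet_hold: Loose violet dome-shaped hold in the tote, 36 mm diameter, 22 mm high; origin centre of its underside.
- grey_tote: Dark grey tote of the same shape and size with a yellow handle bar and black rubber blocks, in the rack's other bay; origin and axes as for the plywood tote. Leave alone.
- chisel: Loose wood chisel lying on the bench between rack and stand, 225 mm long along its x (handle end at x = -100, tip at +125 mm), at most 28 mm high; origin at bench level. Leave alone.
- mallet: Loose rubber mallet lying on the bench, head 70 by 110 by 50 mm centred on the origin (on the bench), handle 220 mm long towards its -x. Leave alone.
- cup: Loose blue cup, 70 mm across, 85 mm high, standing; origin at the centre of its underside. Leave alone.
Things that resemble listed ones, but are neither listed nor needed, are in the scene too. What is shaped like the tote but green or turquoise is not meant.

How it is judged:
On the way, in this order (a step that is already met when the one before it is completed fails the run):
1. the plywood tote is drawn out of the rack's mouth (x of tote in the frame of rack below -0.15 m), for 0.1 s.
2. the tote is lifted clear of the bench, at least 30 mm (height (world z) of tote above 0.03 m), for 0.3 s.
At the end, for the whole second after the job is handed in: The plywood tote stands flat (within 4 mm of the stand's floor, tilt under 0.04 rad) inside the orange rim of the stand (within 25 mm of its centre, long sides aligned within 0.25 rad, either way round), at rest and released, with both balls and both dome holds inside it (horizontal distance between tote and stand below 0.025 m and angle between the x axis of tote and the x axis of stand, either way round below 0.25 rad and z of tote in the frame of stand below 0.009 m and angle between tote's own z axis and vertical below 0.04 rad and linear speed of tote below 0.02 m/s and contact force between the fingers and tote below 0.1 N and x of red_ball_center in the frame of tote between -0.075 and 0.075 m and y of red_ball_center in the frame of tote between -0.047 and 0.047 m and z of red_ball_center in the frame of tote between -0.005 and 0.045 m and x of green_ball_center in the frame of tote between -0.075 and 0.075 m and y of green_ball_center in the frame of tote between -0.047 and 0.047 m and z of green_ball_center in the frame of tote between -0.005 and 0.045 m and x of yellow_hold in the frame of tote between -0.075 and 0.075 m and y of yellow_hold in the frame of tote between -0.047 and 0.047 m and z of yellow_hold in the frame of tote between -0.005 and 0.045 m and x of violet_hold in the frame of tote between -0.075 and 0.075 m and y of violet_hold in the frame of tote between -0.047 and 0.047 m and z of violet_hold in the frame of tote between -0.005 and 0.045 m); the robot touches nothing.
It fails at once if the plywood tote tips more than 0.35 rad (20 degrees) from level (angle between tote's own z axis and vertical above 0.35 rad).
It fails at once if a climbing hold leaves the tote (not ((x of red_ball_center in the frame of tote between -0.075 and 0.075 m and y of red_ball_center in the frame of tote between -0.047 and 0.047 m and z of red_ball_center in the frame of tote between -0.005 and 0.045 m) and (x of green_ball_center in the frame of tote between -0.075 and 0.075 m and y of green_ball_center in the frame of tote between -0.047 and 0.047 m and z of green_ball_center in the frame of tote between -0.005 and 0.045 m) and (x of yellow_hold in the frame of tote between -0.075 and 0.075 m and y of yellow_hold in the frame of tote between -0.047 and 0.047 m and z of yellow_hold in the frame of tote between -0.005 and 0.045 m) and (x of violet_hold in the frame of tote between -0.075 and 0.075 m and y of violet_hold in the frame of tote between -0.047 and 0.047 m and z of violet_hold in the frame of tote between -0.005 and 0.045 m))).
It fails at once if the tote is let go in the air (more than 25 mm above the bench) (height (world z) of tote above 0.025 m and contact force between each of the fingers, the arm and tote below 0.01 N).
It fails at once if the grey tote, chisel, mallet or cup is moved more than 30 mm (distance of any of grey_tote, chisel, mallet, cup from where it was at the start of the episode above 0.03 m).
It also fails if it takes over 64 s, if anything falls off the work surface, if the arm or the gripper's body presses on something with over 40 N, if the wrist force passes 120 N, or if a joint passes its speed limit or range.

### The arm

A 6-joint arm with a two-finger parallel gripper is mounted at the origin on the work surface. World frame = base frame: x ahead of the robot, y to its left, z up, the work surface at z = 0. Lengths are in m, angles in rad, forces in N, time in s.
With the tool pointing down it reaches from about 0.225 to 0.725 m from the base axis. Payload 3.1 kg.
Tool frame: the origin (TCP) lies at the very end of the fingers, on their centre line; the grasp point (between the pads) lies 19 mm behind it; z points along the fingers, y is the line along which they close (so a half turn about z gives the same grasp; the last joint's range is limited). The gripper opens to 85 mm and grips with 20 to 120 N. Pads are 22 mm wide; open, the fingers measure 114 mm over their backs; the gripper's body (76 mm by 85 mm) begins 54 mm behind the grasp point. The pads swing forward as they close: fully open they stand 13 mm farther back than shut.
Start: joints at [1.106, 0.048, 0.099, 1.622, 0, 1.443], TCP at [0.174, 0.495, 0.231] pointing down, gripper open.
Joint ranges: [-2.91, 2.91], [-0.99, 1.94], [-1.21, 1.42], [-2.12, 2.29], [-1.49, 1.47], [-3.14, 3.14]. Speed limits (rad/s): [2.79, 2.79, 3.14, 3.14, 3.14, 3.14].

### API

Orientations are given as [roll, pitch, yaw] about the fixed x, y, z axes, in that order (R = Rz(yaw) Ry(pitch) Rx(roll)).
In Python, from station import robot gives the robot as it stands.
- The arm moves only by the shell command python3 -m handwheel 'ROWS' [FORCE]. ROWS is JSON, a list of rows, each a list of 7 numbers: the shift along the tool's x, y, z normalised to -1 to 1, where 1 is 0.075 m, then the turn, a rotation vector about the tool's x, y, z normalised to -1 to 1, where 1 is pi/2 rad, then the finger opening in mm, from 0 to 85.4. In form: [[tx, ty, tz, wx, wy, wz, hand], ...]. A call has 1 to 20 rows; each row shifts and turns the commanded pose from where the row before left it, along the tool's axes as they then stand; what a row does not reach is not made up. A row lasts 1/10 s, in which the tool goes at most 50 mm and 8.59 degrees, less where a joint would pass 70% of its speed; a pose out of reach is approached as far as the arm can. A call with a number of a shift or a turn outside -1 to 1 is refused whole. A call with a gripper value outside its range is refused whole. The fingers move at their own pace and stop on an object; FORCE is the grip in N (left out, the last holds). Time passes only in rows, so rows that do not move let the fingers close. It gives the time, the measured TCP pose, the force, the opening and the grip force at its end, in the units of the state.
- robot.state(): the state, without advancing time (a new reading comes with each control period).
- robot.snapshot(name): name is "scene" or "top"; returns a dict with "frame" (400x640x3 uint8, blue, green, red), "vfov" (degrees; the focal length in pixels is half the picture's height over the tangent of half this angle, whatever the lens; pixels are square), "cx", "cy" (the principal point, pixels), "k1" (the pictures are not rectified: a ray, as slopes to the right and down, at radius r is drawn at 1 + k1 r^2 times it, then the intrinsics apply), "xyz" and "rotation" of the camera in the world. Camera axes: x right, y up, looking along -z (the intrinsics and any distortion apply to the point x, -y, -z); pixel columns grow to the right and rows downward; lengths in m; the calibration is good to about 2 mm. A picture is of the moment at which its call begins. There is no depth.
- robot.close_job(): hands the job in; it is judged then, once.
The state is a dict: "clock": time; "q": joint angles; "joint_vel": joint speeds; "joint_efforts": joint torques, N m; "tcp_pos": TCP position; "orientation": TCP orientation; "contact_force": force on the tool from outside, world axes, zero at the start; "wrist_torque": the same for the moment, N m; "width": finger opening in m; "gripper_force": force on a finger pad.
Only numpy, scipy, OpenCV 4.12 (cv2) and the standard library are available. Lean on these libraries where they do the work, as an engineer would, in place of code of your own. Each camera call takes 0.05 s, during which the arm holds its last target. There are 200 camera calls.

## Working session

There is one attempt and no reset: what is moved stays moved. The work goes in short steps, Python scripts to look and compute and a shell command to move; the robot and the scene stay as the last step left them, time stands still between calls to the robot, and variables do not carry over. Pictures are saved under pics/ and viewed, at most 10 in all, crops included, and the job is handed in when it is done.

```bash
mkdir -p pics; cat > h.py <<'E'
import numpy as np, cv2, pickle
from station import robot
def snap(n,f=None):
    s=robot.snapshot(n)
    if f: cv2.imwrite(f'pics/{f}.png',s['frame']); pickle.dump(s,open(f'pics/{f}.pkl','wb'))
    return s
def K(s):
    f=200/np.tan(np.radians(s['vfov'])/2); return np.array([[f,0,s['cx']],[0,f,s['cy']],[0,0,1.]])
def R(s):
    r=np.array(s['rotation'],float)
    if r.shape==(3,3): return r
    from scipy.spatial.transform import Rotation as T
    return T.from_euler('xyz',r).as_matrix() if r.size==3 else T.from_quat(r).as_matrix()
def ray(s,p):
    u=cv2.undistortPoints(np.array(p,float).reshape(-1,1,2),K(s),np.array([s['k1'],0,0,0.]))[:,0]
    d=np.c_[u[:,0],-u[:,1],-np.ones(len(u))]@R(s).T
    return np.array(s['xyz'],float),d
def plane(s,p,z):
    o,d=ray(s,p); return o+d*((z-o[2])/d[:,2])[:,None]
def tri(s1,p1,s2,p2):
    o1,d1=ray(s1,[p1]);o2,d2=ray(s2,[p2]);A=np.c_[d1[0],-d2[0]]
    t=np.linalg.lstsq(A,o2-o1,rcond=None)[0]; a=o1+t[0]*d1[0];b=o2+t[1]*d2[0]
    return (a+b)/2,np.linalg.norm(a-b)
def proj(s,P):
    c=(np.atleast_2d(P)-np.array(s['xyz']))@R(s); c=c*[1,-1,-1]
    return cv2.projectPoints(c,np.zeros(3),np.zeros(3),K(s),np.array([s['k1'],0,0,0.]))[0][:,0]
E
python3 - <<'E'
from h import *
for n in('scene','top'):
    s=snap(n,n+'0'); print({k:v for k,v in s.items() if k!='frame'})
print(robot.state())
E
```

```text
{'vfov': 48.360016831433136, 'cx': 320.80346643174465, 'cy': 200.07695354719087, 'k1': -0.11952088601149871, 'xyz': array([-0.44239419, -0.26025257,  1.37956307]), 'rotation': array([ 0.65796336,  0.00826748, -1.2539628 ])}
{'vfov': 45.0980454822914, 'cx': 323.2090670052147, 'cy': 209.48618479923786, 'k1': -0.09745794023671525, 'xyz': array([0.25788016, 0.04071882, 2.02409847]), 'rotation': array([ 0.12934587,  0.00372202, -1.55049198])}
{'clock': 0.1, 'q': array([1.10624827e+00, 4.86677393e-02, 9.77551244e-02, 1.62201590e+00,
       2.76500785e-05, 1.44302308e+00]), 'joint_vel': array([-0.00117688, -0.00085756,  0.00364879, -0.00011278,  0.00108848,
       -0.00138388]), 'joint_efforts': array([ 2.04984157e-03, -3.39851439e+01,  3.20935142e+01,  1.58581015e-02,
       -9.32445460e-05, -1.33324637e-06]), 'tcp_pos': array([0.1732227 , 0.49501047, 0.23023919]), 'orientation': array([-3.13948137e+00, -2.99120138e-04,  2.80481750e+00]), 'contact_force': array([ 0.33171737, -0.09450397,  0.18054744]), 'wrist_torque': array([-0.01017488, -0.05742956, -0.00405348]), 'gripper_force': 0.0, 'width': 0.08523545358659428}
```

View pics/scene0.png

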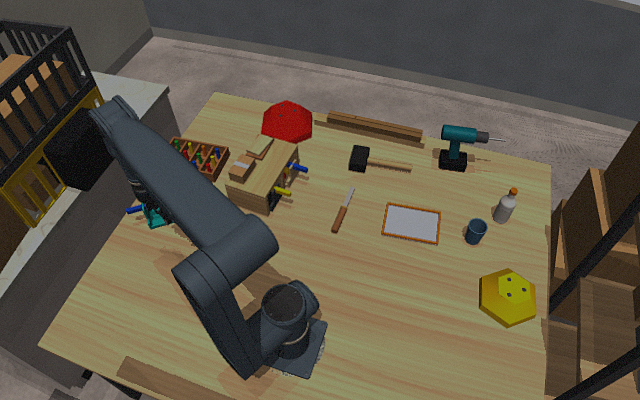

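View pics/top0.png

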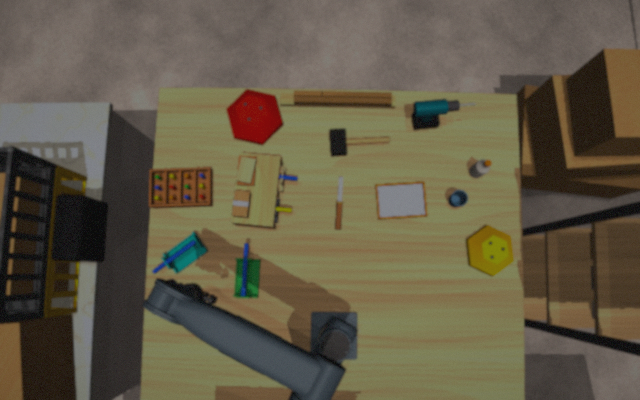

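The top view shows the rack at about (258,190) with its mouth facing right. The blue stub is at (288,178), the yellow one at (285,210), the stand at (400,200) and the chisel at (340,203). The scene view shows the blue stub at (299,168).

```bash
python3 - <<'E'
from h import *
L={k:pickle.load(open(f'pics/{k}0.pkl','rb')) for k in('scene','top')}
roi={'scene':{'blue':(285,155,318,180),'yel':(270,180,300,205),'stand':(375,195,450,250)},'top':{'blue':(278,168,305,188),'yel':(274,200,300,220),'stand':(368,172,435,228)}}
C={}
for n,s in L.items():
    hsv=cv2.cvtColor(s['frame'],cv2.COLOR_BGR2HSV)
    for k,(a,b,c,d) in roi[n].items():
        lo,hi={'blue':((105,120,50),(128,255,255)),'yel':((24,170,60),(34,255,255)),'stand':((5,130,120),(17,255,255))}[k]
        m=np.zeros((400,640),np.uint8); m[b:d,a:c]=cv2.inRange(hsv[b:d,a:c],lo,hi)
        cs,_=cv2.findContours(m,cv2.RETR_EXTERNAL,cv2.CHAIN_APPROX_NONE)
        c_=max(cs,key=cv2.contourArea) if cs else None
        if c_ is None: print(n,k,'none');continue
        r=cv2.minAreaRect(c_); print(n,k,r,cv2.countNonZero(m))
        box=cv2.boxPoints(r); C[n,k]=r[0]
        z=.015 if k=='stand' else .09
        P=plane(s,box,z)[:,:2]; print(P.round(3).tolist(),'c',P.mean(0).round(4))
        if k=='stand':
            e=P[[1,2,3,0]]-P; print('edge len',np.linalg.norm(e,axis=1),'ang',np.degrees(np.arctan2(e[:,1],e[:,0])))
for k in('blue','yel','stand'): print(k,tri(L['scene'],C['scene',k],L['top'],C['top',k]))
a=cv2.resize(L['scene']['frame'][125:255,210:370],(800,650//1),interpolation=2)[:560]
b=cv2.resize(L['top']['frame'][140:240,220:360],(784,560),interpolation=2)
cv2.imwrite('pics/a.png',a);cv2.imwrite('pics/b.png',b)
E
```

```text
scene blue ((297.0500183105469, 166.85000610351562), (20.87103271484375, 6.008327484130859), 18.434947967529297) 99
[[0.618, 0.24], [0.648, 0.244], [0.639, 0.158], [0.609, 0.156]] c [0.6284 0.1996]
scene yel ((281.95001220703125, 189.65000915527344), (17.392528533935547, 3.7947330474853516), 18.434947967529297) 59
[[0.498, 0.247], [0.516, 0.249], [0.51, 0.181], [0.492, 0.179]] c [0.5038 0.2141]
scene stand ((409.1902770996094, 221.81961059570312), (51.53538131713867, 32.6369743347168), 9.659893035888672) 274
[[0.476, -0.18], [0.628, -0.165], [0.647, -0.361], [0.496, -0.365]] c [ 0.5615 -0.2675]
edge len [0.15215333 0.19658098 0.15102068 0.186379  ] ang [   5.47243361  -84.4777091  -178.40379284   95.97942252]
top blue ((287.9615478515625, 177.19229125976562), (16.473756790161133, 3.1378581523895264), 11.309932708740234) 51
[[0.639, 0.234], [0.652, 0.232], [0.64, 0.166], [0.627, 0.168]] c [0.6396 0.1999]
top yel ((283.0, 208.5), (5.0, 16.0), 90.0) 70
[[0.52, 0.249], [0.521, 0.184], [0.5, 0.183], [0.499, 0.248]] c [0.5101 0.2161]
top stand ((394.0, 217.5), (1.0, 4.0), 90.0) 67
[[0.493, -0.236], [0.493, -0.253], [0.489, -0.253], [0.489, -0.236]] c [ 0.4909 -0.2447]
edge len [0.01687969 0.00423145 0.01687523 0.00423049] ang [-8.88869505e+01 -1.79927050e+02  9.11100523e+01  1.33046668e-01]
blue (array([0.64180362, 0.20291547, 0.0747017 ]), np.float64(0.00391601664264183))
yel (array([0.51123817, 0.21727163, 0.0799966 ]), np.float64(0.0005923357239407086))
stand (array([ 0.48428661, -0.24956907,  0.10918428]), np.float64(0.03694773361986633))
```

View pics/a.png

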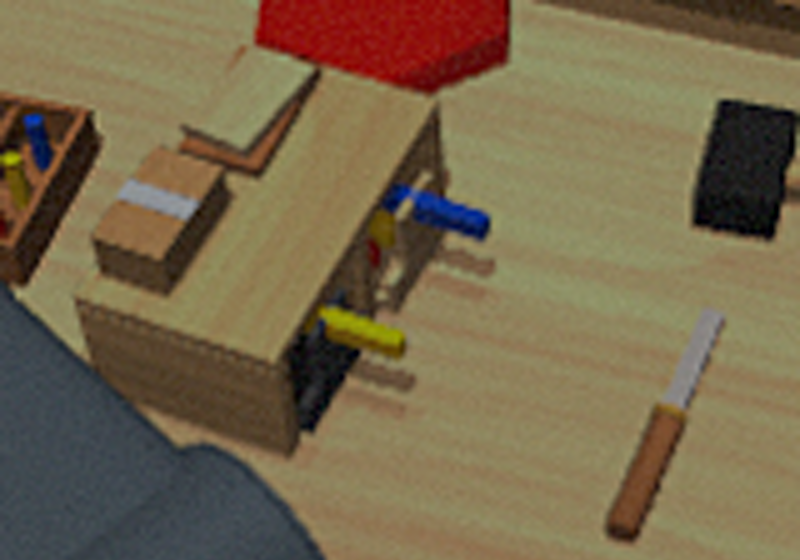

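View pics/b.png

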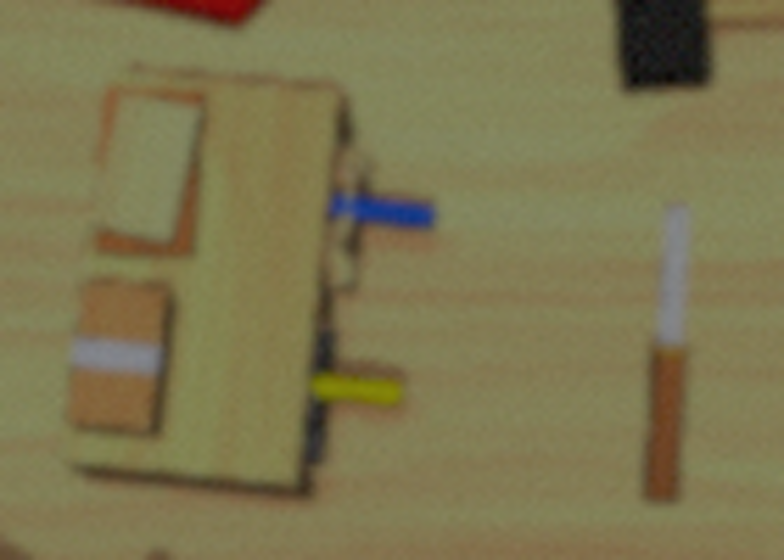

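The crops show the tote's end panel just proud of the mouth. In crop b the blue bar runs from (335,207) to (433,216), and in crop a its end is at about (488,218). The chisel lies at (670,350) in b.

```bash
python3 - <<'E'
from h import *
L={k:pickle.load(open(f'pics/{k}0.pkl','rb')) for k in('scene','top')}
A=lambda p:np.array(p)/5+[210,125]-.4
B=lambda p:np.array(p)/5.6+[220,140]-.4
s,t=L['scene'],L['top']
print('stub end tri',tri(s,A((490,212)),t,B((433,216))))
print('yel end tri',tri(s,A((405,336)),t,B((402,391))))
print('roof mouth far',tri(s,A((438,97)),t,B((343,87))),'near',tri(s,A((276,360)),t,B((308,488))))
P=plane(t,[B((433,216)),B((335,206))],.09); d=P[1]-P[0]; print('bar',P,np.degrees(np.arctan2(d[1],d[0])))
P=plane(t,[B((402,391)),B((315,386))],.09); d=P[1]-P[0]; print('yel',P,np.degrees(np.arctan2(d[1],d[0])))
P=plane(t,[B(p) for p in((343,87),(308,488),(68,463),(135,66))],.12); print('roof',P.round(3).tolist())
for i in range(3): d=P[i+1]-P[i];print(np.linalg.norm(d),np.degrees(np.arctan2(d[1],d[0])))
print('chisel',plane(t,[B((677,207)),B((662,500))],.015).round(3).tolist())
Cc=[]
for n,(a,b,c,d) in (('scene',(378,198,446,248)),('top',(370,175,432,226))):
    S=L[n]; hsv=cv2.cvtColor(S['frame'],cv2.COLOR_BGR2HSV)
    m=np.zeros((400,640),np.uint8); m[b:d,a:c]=cv2.inRange(hsv[b:d,a:c],(0,0,90),(180,60,255))
    m2=np.zeros((400,640),np.uint8); m2[b:d,a:c]=cv2.inRange(hsv[b:d,a:c],(100,10,70),(180,90,255))
    for mm in(m,m2):
        cs,_=cv2.findContours(mm,0,1)
        if not cs: continue
        c_=max(cs,key=cv2.contourArea).astype(float)
        P=plane(S,c_.reshape(-1,2),.005)[:,:2]
        r=cv2.minAreaRect(P.astype(np.float32)); print(n,'stand',r,cv2.countNonZero(mm))
        q=proj(S,[*r[0],.005])[0]
    Cc.append(q)
print(tri(s,Cc[0],t,Cc[1]))
E
```

```text
stub end tri (array([0.63636031, 0.16081765, 0.09335967]), np.float64(0.00441994221744653))
yel end tri (array([0.50791402, 0.18185783, 0.08436324]), np.float64(0.0011073127332530911))
roof mouth far (array([0.72528018, 0.23120636, 0.11299136]), np.float64(0.003088088653584294)) near (array([0.43093978, 0.24635294, 0.12402379]), np.float64(0.004944087682138671))
bar [[0.63617645 0.16307418 0.09      ]
 [0.64227683 0.23495839 0.09      ]] 85.14927621005936
yel [[0.50696499 0.181953   0.09      ]
 [0.50936505 0.24513518 0.09      ]] 87.82459418875692
roof [[0.724, 0.229, 0.12], [0.432, 0.245, 0.12], [0.447, 0.417, 0.12], [0.737, 0.381, 0.12]]
0.2921938853427385 176.96673077729892
0.17268995974419227 85.2583521615077
0.2928218759646219 -6.965713907501123
chisel [[0.661, -0.017, 0.015], [0.438, -0.009, 0.015]]
scene stand ((0.5675002932548523, -0.27665746212005615), (0.1305861473083496, 0.19465042650699615), 5.11336612701416) 1463
scene stand ((0.5689710378646851, -0.2768154442310333), (0.12785828113555908, 0.19535590708255768), 4.291843891143799) 1328
top stand ((0.567811906337738, -0.27603644132614136), (0.13290999829769135, 0.19394320249557495), 4.26233434677124) 1403
top stand ((0.5685705542564392, -0.2754170894622803), (0.12768453359603882, 0.1878281682729721), 4.487285614013672) 1226
(array([ 0.56877489, -0.27613394,  0.00490403]), np.float64(0.0014283574879415028))
```

```bash
python3 -m handwheel '[[0,0,-0.2,0,0,0.092,85],[0,0,0,0,0,0.092,85],[0,0,0,0,0,0.092,85],[0,0,0,0,0,0.092,85],[0,0,0,0,0,0.092,85],[0,0,0,0,0,0.092,85],[0,0,0,0,0,0.092,85],[0,0,0,0,0,0.092,85],[0,0,0,0,0,0.092,85]]' 60
python3 -m handwheel '[[-0.12,0.2,0,0,0,0,85],[-0.24,0.4,0,0,0,0,85],[-0.24,0.4,0,0,0,0,85],[-0.24,0.4,0,0,0,0,85],[-0.24,0.4,0,0,0,0,85],[-0.24,0.4,0,0,0,0,85],[-0.24,0.4,0,0,0,0,85],[-0.24,0.4,0,0,0,0,85],[-0.24,0.4,0,0,0,0,85],[-0.24,0.4,0,0,0,0,85],[-0.24,0.4,0,0,0,0,85],[-0.24,0.4,0,0,0,0,85],[-0.24,0.4,0,0,0,0,85],[-0.24,0.4,0,0,0,0,85],[-0.24,0.4,0,0,0,0,85],[-0.24,0.4,0,0,0,0,85],[-0.12,0.2,0,0,0,0,85],[0,0,0,0,0,0,85]]'
```

```text
clock: 1.0
tcp_pos: [0.1733, 0.4952, 0.2456]
orientation: [-3.141, 0.001, 1.498]
contact_force: [-1.0, -0.2, 0.3]
width: 0.0852
gripper_force: 0.0
clock: 2.8
tcp_pos: [0.6346, 0.1741, 0.2441]
orientation: [-3.139, 0.001, 1.501]
contact_force: [0.5, -0.2, -0.5]
width: 0.0851
gripper_force: 0.0
```

```bash
python3 -m handwheel '[[0.09,0.02,0.2,0,0,0,85],[0.09,0.02,0.4,0,0,0,85],[0,0,0.4,0,0,0,85],[0,0,0.4,0,0,0,85],[0,0,0.25,0,0,0,85],[0,0,0,0,0,0,85]]'
python3 - <<'E'
from h import *
s=snap('scene','scene1');t=snap('top','top1')
a=cv2.resize(s['frame'][120:210,240:345],(490,420),interpolation=2)
b=cv2.resize(t['frame'][150:220,245:320],(300,420)[:2] if 0 else (310,290),interpolation=2)
c=np.zeros((420,800,3),np.uint8);c[:,:490]=a;c[:290,490:]=b
cv2.imwrite('pics/c.png',c)
p=np.array(robot.state()['tcp_pos']);print(p,proj(s,p),proj(t,p))
E
```

```text
clock: 3.4
tcp_pos: [0.6325, 0.1906, 0.1169]
orientation: [-3.132, 0.002, 1.506]
contact_force: [0.5, 1.6, -0.6]
width: 0.0849
gripper_force: 0.0
[0.63566508 0.19064099 0.12196257] [[299.39950093 160.42509342]] [[289.61513506 176.63418143]]
```

View pics/c.png

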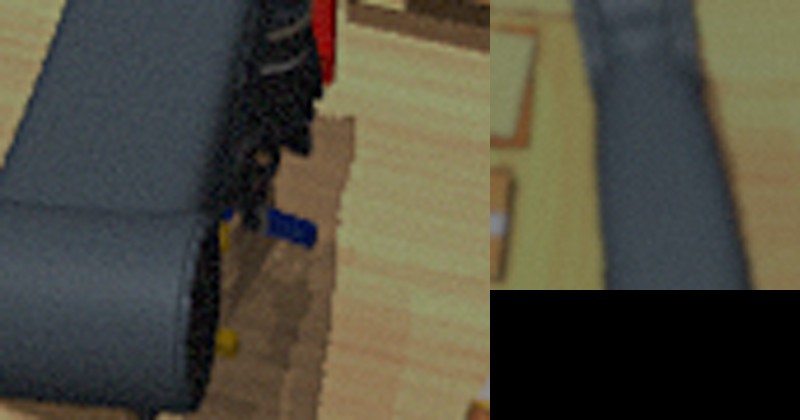

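The view agrees: the fingers straddle the blue bar, whose end is at about (307,171) in the scene picture. Descending.

```bash
python3 -m handwheel '[[-0.05,0.03,0.15,0,0,0,85],[0,0,0.25,0,0,0,85],[0,0,0.25,0,0,0,85],[0,0,0.15,0,0,0,85],[0,0,0.02,0,0,0,85],[0,0,0,0,0,0,85]]'
python3 -m handwheel '[[0,0,0,0,0,0,30],[0,0,0,0,0,0,30],[0,0,0,0,0,0,24],[0,0,0,0,0,0,20],[0,0,0,0,0,0,17],[0,0,0,0,0,0,10],[0,0,0,0,0,0,10],[0,0,0,0,0,0,10]]' 60
python3 -c "
from h import *
s=robot.state();print(s['tcp_pos'],s['contact_force'],s['wrist_torque'])"
```

```text
clock: 4.1
tcp_pos: [0.6394, 0.1855, 0.0614]
orientation: [3.141, -0.0, 1.504]
contact_force: [1.4, -0.6, 0.2]
width: 0.085
gripper_force: 0.0
clock: 4.9
tcp_pos: [0.6395, 0.1856, 0.0615]
orientation: [3.141, -0.0, 1.504]
contact_force: [0.4, -0.6, 1.7]
width: 0.0149
gripper_force: 58.9
[0.63949532 0.18556443 0.06147523] [ 0.43700247 -0.56224842  1.73742069] [-0.03915756 -0.00708941  0.12680021]
```

```bash
python3 -m handwheel '[[-0.02,0,0,0,0,0,10],[-0.04,0,0,0,0,0,10],[-0.07,0,0,0,0,0,10],[-0.1,0,0,0,0,0,10],[-0.1,0,0,0,0,0,10],[-0.1,0,0,0,0,0,10],[-0.07,0,0,0,0,0,10],[-0.04,0,0,0,0,0,10],[-0.02,0,0,0,0,0,10],[0,0,0,0,0,0,10]]'
python3 -c "
from h import *
s=robot.state();print(s['tcp_pos'],s['contact_force'],s['wrist_torque'],s['width'])"
```

```text
clock: 5.9
tcp_pos: [0.6365, 0.1434, 0.0614]
orientation: [3.141, 0.0, 1.504]
contact_force: [0.4, 3.7, 3.8]
width: 0.0152
gripper_force: 59.5
[0.63649826 0.1433929  0.06139213] [0.43386147 3.6922878  3.8015553 ] [ 0.83704956  0.06257303 -0.06692802] 0.0152495718992059
```

```bash
python3 -m handwheel '[[-0.02,0,0,0,0,0,10],[-0.04,0,0,0,0,0,10],[-0.07,0,0,0,0,0,10],[-0.1,0,0,0,0,0,10],[-0.12,0,0,0,0,0,10],[-0.12,0,0,0,0,0,10],[-0.12,0,0,0,0,0,10],[-0.12,0,0,0,0,0,10],[-0.12,0,0,0,0,0,10],[-0.12,0,0,0,0,0,10],[-0.12,0,0,0,0,0,10],[-0.12,0,0,0,0,0,10],[-0.12,0,0,0,0,0,10],[-0.12,0,0,0,0,0,10],[-0.12,0,0,0,0,0,10],[-0.1,0,0,0,0,0,10],[-0.07,0,0,0,0,0,10],[-0.04,0,0,0,0,0,10],[-0.02,0,0,0,0,0,10],[0,0,0,0,0,0,10]]'
python3 - <<'E'
from h import *
s=snap('scene','scene2');t=snap('top','top2')
a=cv2.resize(s['frame'][130:240,230:370],(560,440),interpolation=2)
b=cv2.resize(t['frame'][150:220,270:330],(240,280),interpolation=2)
c=np.zeros((440,800,3),np.uint8);c[:,:560]=a;c[:280,560:]=b
cv2.imwrite('pics/d.png',c)
r=robot.state();print(r['tcp_pos'],r['contact_force'],r['wrist_torque'],r['width'])
E
```

```text
clock: 7.9
tcp_pos: [0.6274, 0.0107, 0.0613]
orientation: [-3.141, -0.001, 1.504]
contact_force: [0.0, 4.7, 5.5]
width: 0.0144
gripper_force: 59.6
[0.62733833 0.01072772 0.06124387] [-0.2167311   4.97091377  4.93668578] [ 1.19764621 -0.01900602  0.03757446] 0.015078643157292461
```

View pics/d.png

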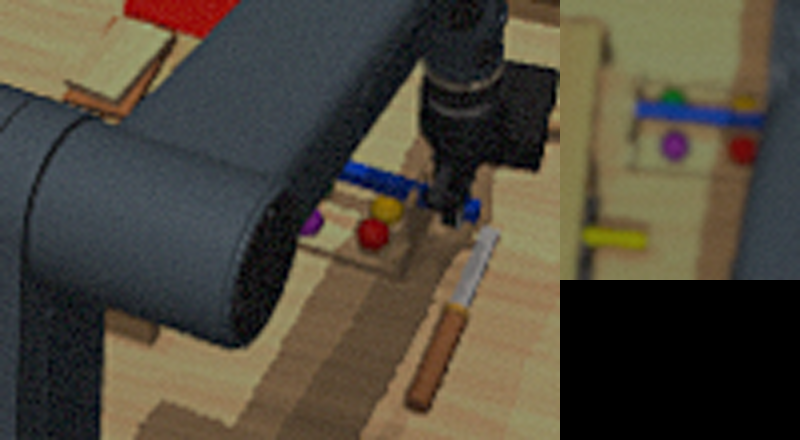

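The tote is clear of the rack. All four holds are inside, and the bar's rear end is at about (289.5,176.8) in the top view. Now release, rise and shift to the balance point.

```bash
python3 - <<'E'
from h import *
t=pickle.load(open('pics/top2.pkl','rb'));s=pickle.load(open('pics/scene2.pkl','rb'))
hsv=cv2.cvtColor(t['frame'],cv2.COLOR_BGR2HSV);m=np.zeros((400,640),np.uint8)
m[165:190,284:319]=cv2.inRange(hsv,(105,110,50),(128,255,255))[165:190,284:319]
y,x=np.nonzero(m);P=plane(t,np.c_[x,y],.09)[:,:2];l=cv2.fitLine(P.astype(np.float32),2,0,.01,.01).ravel()
print(P[:,1].max(),P[:,1].min(),l,np.degrees(np.arctan(l[1]/l[0])), 'x at y=.126',l[2]+(.126-l[3])*l[0]/l[1])
E
python3 -m handwheel '[[0,0,0,0,0,0,20],[0,0,0,0,0,0,30],[0,0,0,0,0,0,50],[0,0,0,0,0,0,85],[0,0,0,0,0,0,85],[0,0,0,0,0,0,85],[0,0,-0.1,0,0,0,85],[0,0,-0.25,0,0,0,85],[0,0,-0.25,0,0,0,85],[0,0,-0.25,0,0,0,85],[0,0,-0.1,0,0,0,85],[0,0,0,0,0,0,85]]'
```

```text
0.195632760678204 0.07666512561741717 [0.09374893 0.9955959  0.6366559  0.13606115] 84.620674 x at y=.126 0.6357085
clock: 9.2
tcp_pos: [0.6288, 0.0103, 0.1346]
orientation: [3.138, 0.0, 1.504]
contact_force: [0.4, 0.4, 0.4]
width: 0.0849
gripper_force: 0.0
```

```bash
python3 -m handwheel '[[0.1,0,0,0,0,0,85],[0.25,0,0,0,0,0,85],[0.3,0,0,0,0,0,85],[0.3,0,0,0,0,0,85],[0.3,0,0,0,0,0,85],[0.2,0,0,0,0,0,85],[0.08,0,0,0,0,0,85],[0,0,0.1,0,0,0,85],[0,0,0.2,0,0,0,85],[0,0,0.25,0,0,0,85],[0,0,0.25,0,0,0,85],[0,0,0.15,0,0,0,85],[0,0,0.04,0,0,0,85],[0,0,0,0,0,0,85]]'
python3 -c "
from h import *
s=robot.state();print(s['tcp_pos'],s['contact_force'])"
```

```text
clock: 10.6
tcp_pos: [0.6345, 0.1243, 0.057]
orientation: [-3.14, 0.0, 1.503]
contact_force: [-0.7, 0.6, -0.5]
width: 0.0851
gripper_force: 0.0
[0.63448329 0.1242743  0.05704075] [-0.7344863   0.5827654  -0.46344354]
```

```bash
python3 -m handwheel '[[0,0,0,0,0,0,40],[0,0,0,0,0,0,30],[0,0,0,0,0,0,24],[0,0,0,0,0,0,20],[0,0,0,0,0,0,18],[0,0,0,0,0,0,16],[0,0,0,0,0,0,10],[0,0,0,0,0,0,10],[0,0,0,0,0,0,10]]' 100
python3 -m handwheel '[[0,0,-0.02,0,0,0,10],[0,0,-0.04,0,0,0,10],[0,0,-0.04,0,0,0,10],[0,0,-0.02,0,0,0,10],[0,0,0,0,0,0,10],[0,0,0,0,0,0,10]]'
python3 -c "
from h import *
s=robot.state();print(s['tcp_pos'],s['contact_force'],s['wrist_torque'],s['width'])"
```

```text
clock: 11.5
tcp_pos: [0.6361, 0.125, 0.059]
orientation: [3.139, -0.0, 1.504]
contact_force: [2.5, -0.1, 3.7]
width: 0.0149
gripper_force: 97.6
clock: 12.1
tcp_pos: [0.6347, 0.1249, 0.0665]
orientation: [-3.14, 0.0, 1.504]
contact_force: [-0.3, 0.9, -5.6]
width: 0.0143
gripper_force: 97.9
[0.63465824 0.12491169 0.06651958] [-0.29315563  0.94971927 -5.62413065] [-0.29843643  0.03570229 -0.04556581] 0.014339784800130909
```

```bash
python3 -m handwheel '[[0,0,-0.03,0,0,0,10],[0,0,-0.06,0,0,0,10],[0,0,-0.09,0,0,0,10],[0,0,-0.1,0,0,0,10],[0,0,-0.1,0,0,0,10],[0,0,-0.1,0,0,0,10],[0,0,-0.1,0,0,0,10],[0,0,-0.06,0,0,0,10],[0,0,-0.03,0,0,0,10],[0,0,0,0,0,0,10],[0,0,0,0,0,0,10]]'
python3 -c "
from h import *
s=robot.state();print(s['tcp_pos'],s['contact_force'],s['wrist_torque'],s['width'])"
python3 -m handwheel '[[-0.02,-0.002,0,0,0,0,10],[-0.04,-0.004,0,0,0,0,10],[-0.06,-0.006,0,0,0,0,10],[-0.08,-0.008,0,0,0,0,10],[-0.1,-0.01,0,0,0,0,10],[-0.1,-0.01,0,0,0,0,10],[-0.1,-0.01,0,0,0,0,10],[-0.1,-0.01,0,0,0,0,10],[-0.1,-0.01,0,0,0,0,10],[-0.1,-0.01,0,0,0,0,10],[-0.1,-0.01,0,0,0,0,10],[-0.1,-0.01,0,0,0,0,10],[-0.1,-0.01,0,0,0,0,10],[-0.1,-0.01,0,0,0,0,10],[-0.08,-0.008,0,0,0,0,10],[-0.06,-0.006,0,0,0,0,10],[-0.04,-0.004,0,0,0,0,10],[-0.02,-0.002,0,0,0,0,10],[0,0,0,0,0,0,10],[0,0,0,0,0,0,10]]'
python3 - <<'E'
from h import *
s=snap('scene','scene3');t=snap('top','top3')
a=cv2.resize(s['frame'][130:260,240:440],(800,520),interpolation=2)
cv2.imwrite('pics/e.png',a)
r=robot.state();print(r['tcp_pos'],r['contact_force'],r['wrist_torque'],r['width'])
E
```

```text
clock: 13.2
tcp_pos: [0.6349, 0.1249, 0.1169]
orientation: [-3.141, 0.0, 1.504]
contact_force: [-0.5, 1.2, -4.7]
width: 0.0148
gripper_force: 98.1
[0.63486657 0.12492476 0.11689641] [-0.54046891  1.22258009 -4.73366197] [ 0.01148892 -0.06581652  0.00821323] 0.01480467325970286
clock: 15.2
tcp_pos: [0.6177, 0.0211, 0.1173]
orientation: [3.142, -0.0, 1.504]
contact_force: [0.4, 0.2, -5.1]
width: 0.0146
gripper_force: 98.3
[0.61766378 0.02115612 0.11730505] [ 0.30922149  1.42184378 -5.93409297] [0.07897134 0.0532812  0.03035349] 0.014778070909673487
```

View pics/e.png

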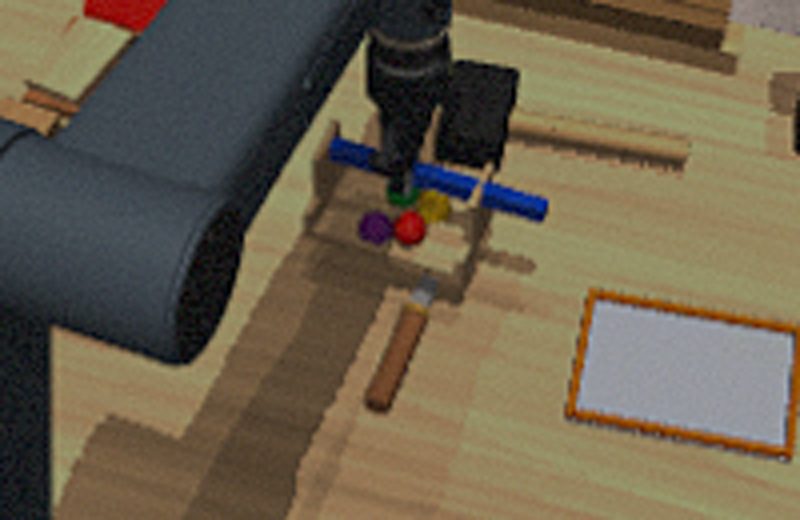

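The tote hangs level over the chisel with all four holds inside. Carry on to the stand.

```bash
python3 -m handwheel '[[-0.02,-0.002,0,0,0,0,10],[-0.05,-0.005,0,0,0,0,10],[-0.08,-0.008,0,0,0,0,10],[-0.1,-0.01,0,0,0,0,10],[-0.115,-0.011,0,0,0,0,10],[-0.115,-0.011,0,0,0,0,10],[-0.115,-0.011,0,0,0,0,10],[-0.115,-0.011,0,0,0,0,10],[-0.115,-0.011,0,0,0,0,10],[-0.115,-0.011,0,0,0,0,10],[-0.115,-0.011,0,0,0,0,10],[-0.115,-0.011,0,0,0,0,10],[-0.115,-0.011,0,0,0,0,10],[-0.115,-0.011,0,0,0,0,10],[-0.115,-0.011,0,0,0,0,10],[-0.115,-0.011,0,0,0,0,10],[-0.115,-0.011,0,0,0,0,10],[-0.115,-0.011,0,0,0,0,10],[-0.115,-0.011,0,0,0,0,10],[-0.115,-0.011,0,0,0,0,10]]'
python3 -m handwheel '[[-0.115,-0.011,0,0,0,0,10],[-0.115,-0.011,0,0,0,0,10],[-0.115,-0.011,0,0,0,0,10],[-0.115,-0.011,0,0,0,0,10],[-0.115,-0.011,0,0,0,0,10],[-0.115,-0.011,0,0,0,0,10],[-0.115,-0.011,0,0,0,0,10],[-0.115,-0.011,0,0,0,0,10],[-0.115,-0.011,0,0,0,0,10],[-0.115,-0.011,0,0,0,0,10],[-0.115,-0.011,0,0,0,0,10],[-0.115,-0.011,0,0,0,0,10],[-0.115,-0.011,0,0,0,0,10],[-0.115,-0.011,0,0,0,0,10],[-0.1,-0.01,0,0,0,0,10],[-0.08,-0.008,0,0,0,0,10],[-0.05,-0.005,0,0,0,0,10],[-0.03,-0.003,0,0,0,0,10],[-0.02,-0.002,0,0,0,0,10],[0,0,0,0,0,0,10]]'
python3 -m handwheel '[[0,0,0,0,0,-0.004,10],[0,0,0,0,0,-0.008,10],[0,0,0,0,0,-0.01,10],[0,0,0,0,0,-0.01,10],[0,0,0,0,0,-0.01,10],[0,0,0,0,0,-0.01,10],[0,0,0,0,0,-0.01,10],[0,0,0,0,0,-0.01,10],[0,0,0,0,0,-0.01,10],[0,0,0,0,0,-0.008,10],[0,0,0,0,0,-0.004,10],[0,0,0,0,0,0,10],[0,0,0,0,0,0,10]]'
python3 - <<'E'
from h import *
s=snap('scene','scene4');t=snap('top','top4')
a=cv2.resize(s['frame'][140:260,345:495],(500,400),interpolation=2)
b=cv2.resize(t['frame'][160:240,365:440],(300,320),interpolation=2)
c=np.zeros((400,800,3),np.uint8);c[:,:500]=a;c[:320,500:]=b
cv2.imwrite('pics/f.png',c)
r=robot.state();print(r['tcp_pos'],r['orientation'],r['contact_force'],r['wrist_torque'],r['width'])
E
```

```text
clock: 17.3
tcp_pos: [0.592, -0.1353, 0.1173]
orientation: [3.142, 0.0, 1.504]
contact_force: [0.1, 1.5, -5.6]
width: 0.0151
gripper_force: 98.2
clock: 19.3
tcp_pos: [0.5691, -0.275, 0.1173]
orientation: [3.142, -0.0, 1.504]
contact_force: [-0.3, -0.2, -3.7]
width: 0.0149
gripper_force: 98.2
clock: 20.6
tcp_pos: [0.5691, -0.275, 0.1173]
orientation: [-3.142, -0.0, 1.652]
contact_force: [0.3, -0.7, -5.6]
width: 0.0147
gripper_force: 98.3
[ 0.56910773 -0.27507527  0.11729643] [-3.14158690e+00  1.59312279e-05  1.65175718e+00] [-0.83044993 -0.59807046 -5.24319975] [0.024216   0.00520393 0.04632839] 0.014418419859154347
```

View pics/f.png

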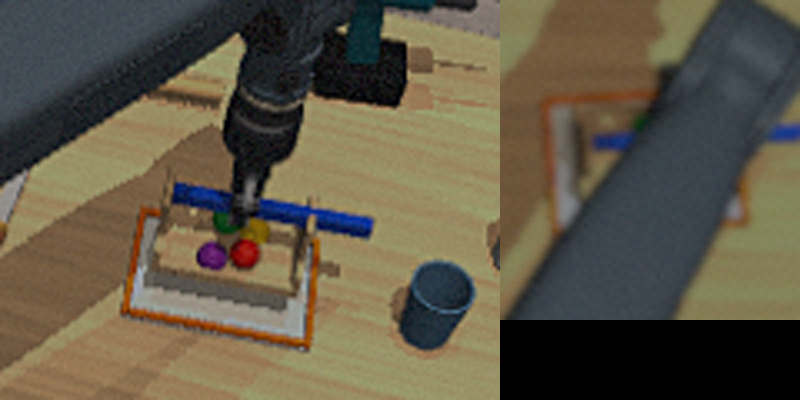

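The tote hangs level above the stand with all four holds in it. The bar's ends are at about (397,197) and (456,208) in the scene view. A quick check of the bar before lowering.

```bash
python3 - <<'E'
from h import *
s,t=[pickle.load(open(f'pics/{k}4.pkl','rb')) for k in('scene','top')]
ends=[]
for S,(a,b,c,d) in((s,(390,185,465,215)),(t,(380,185,455,205))):
    m=np.zeros((400,640),np.uint8);m[b:d,a:c]=cv2.inRange(cv2.cvtColor(S['frame'],cv2.COLOR_BGR2HSV),(105,110,45),(128,255,255))[b:d,a:c]
    y,x=np.nonzero(m);e=[np.array([x[k].mean(),y[k].mean()]) for k in(x<=x.min()+1,x>=x.max()-1)]
    ends.append(e);print(e)
E=[tri(s,ends[0][i],t,ends[1][i]) for i in(0,1)];print(E)
d=E[0][0]-E[1][0];print(np.linalg.norm(d),np.degrees(np.arctan2(d[1],d[0])),'tilt',d[2]/.21)
print('centre',E[0][0]-d/np.linalg.norm(d)*.072)
E
```

```text
[array([397.54545455, 197.72727273]), array([455.25, 207.25])]
[array([389.5, 195. ]), array([450.66666667, 199.66666667])]
[(array([ 0.56712121, -0.20858461,  0.12920505]), np.float64(0.0037049147266944656)), (array([ 0.53897946, -0.42058574,  0.19709691]), np.float64(0.03548026840161654))]
0.22437856997879488 82.43857194631839 tilt -0.32329455489835046
centre [ 0.55809091 -0.27661286  0.15099062]
```

```bash
python3 - <<'E'
from h import *
s=pickle.load(open('pics/scene4.pkl','rb'))
P=plane(s,[(397.5,197.7),(455.25,207.25)],.137);d=P[0]-P[1];print(P,np.linalg.norm(d),np.degrees(np.arctan2(d[1],d[0])))
E
python3 -m handwheel '[[0,0,0.02,0,0,0,10],[0,0,0.05,0,0,0,10],[0,0,0.07,0,0,0,10],[0,0,0.07,0,0,0,10],[0,0,0.07,0,0,0,10],[0,0,0.07,0,0,0,10],[0,0,0.06,0,0,0,10],[0,0,0.05,0,0,0,10],[0,0,0.03,0,0,0,10],[0,0,0.03,0,0,0,10],[0,0,0.02,0,0,0,10],[0,0,0,0,0,0,10],[0,0,0,0,0,0,10]]'
```

```text
[[ 0.56017175 -0.20698891  0.137     ]
 [ 0.58088309 -0.41058803  0.137     ]] 0.20464984927468455 95.80849246086837
clock: 22.0
tcp_pos: [0.5692, -0.2751, 0.077]
orientation: [3.141, 0.0, 1.652]
contact_force: [-0.9, 0.4, -6.2]
width: 0.0144
gripper_force: 98.3
```

```bash
python3 -m handwheel '[[0,0,0.02,0,0,0,10],[0,0,0.03,0,0,0,10],[0,0,0.03,0,0,0,10],[0,0,0.02,0,0,0,10],[0,0,0.02,0,0,0,10],[0,0,0,0,0,0,10]]'
python3 -m handwheel '[[0,0,0.013,0,0,0,10],[0,0,0.013,0,0,0,10],[0,0,0,0,0,0,10],[0,0,0,0,0,0,10]]'
python3 -m handwheel '[[0,0,0.013,0,0,0,10],[0,0,0,0,0,0,10],[0,0,0,0,0,0,10]]'
```

```text
clock: 22.6
tcp_pos: [0.5689, -0.2749, 0.0673]
orientation: [-3.141, -0.0, 1.652]
contact_force: [0.0, 0.6, -5.0]
width: 0.0147
gripper_force: 98.2
clock: 23.0
tcp_pos: [0.5691, -0.2751, 0.0658]
orientation: [-3.142, 0.0, 1.652]
contact_force: [-1.0, 0.7, -5.2]
width: 0.0148
gripper_force: 98.2
clock: 23.3
tcp_pos: [0.5691, -0.275, 0.0648]
orientation: [-3.142, -0.0, 1.652]
contact_force: [0.8, -0.8, -4.8]
width: 0.0147
gripper_force: 98.2
```

```bash
python3 -m handwheel '[[0,0,0.013,0,0,0,10],[0,0,0,0,0,0,10],[0,0,0,0,0,0,10]]'
python3 -m handwheel '[[0,0,0.013,0,0,0,10],[0,0,0,0,0,0,10],[0,0,0,0,0,0,10]]'
python3 -m handwheel '[[0,0,0.013,0,0,0,10],[0,0,0,0,0,0,10],[0,0,0,0,0,0,10]]'
python3 -c "
from h import *
s=robot.state();print(s['tcp_pos'],s['contact_force'],s['wrist_torque'])"
```

```text
clock: 23.6
tcp_pos: [0.5692, -0.2751, 0.064]
orientation: [3.141, 0.0, 1.652]
contact_force: [0.4, -0.7, -4.4]
width: 0.0146
gripper_force: 98.3
clock: 23.9
tcp_pos: [0.5692, -0.2751, 0.064]
orientation: [3.141, 0.0, 1.652]
contact_force: [-2.7, 1.3, 1.7]
width: 0.0141
gripper_force: 99.2
clock: 24.2
tcp_pos: [0.5692, -0.2751, 0.064]
orientation: [3.141, 0.001, 1.652]
contact_force: [-3.3, 2.0, 6.1]
width: 0.0147
gripper_force: 99.9
[ 0.56921978 -0.27511639  0.06396647] [-3.25996675  1.95991244  6.12420078] [0.57919872 0.80011601 0.00676142]
```

It touched down at the floor's height, not on the rim. Ease off, release and rise.

```bash
python3 -m handwheel '[[0,0,-0.01,0,0,0,10],[0,0,0,0,0,0,10],[0,0,0,0,0,0,17],[0,0,0,0,0,0,20],[0,0,0,0,0,0,30],[0,0,0,0,0,0,50],[0,0,0,0,0,0,80],[0,0,0,0,0,0,80],[0,0,0,0,0,0,80],[0,0,-0.1,0,0,0,80],[0,0,-0.25,0,0,0,80],[0,0,-0.4,0,0,0,80],[0,0,-0.5,0,0,0,80],[0,0,-0.5,0,0,0,80],[0,0,-0.3,0,0,0,80],[0,0,-0.1,0,0,0,80],[0,0,0,0,0,0,80]]' 20
python3 - <<'E'
from h import *
s=snap('scene','scene5')
a=cv2.resize(s['frame'][110:260,245:495],(800,480),interpolation=2)
cv2.imwrite('pics/g.png',a)
E
```

```text
clock: 25.9
tcp_pos: [0.5699, -0.2755, 0.2258]
orientation: [3.139, 0.002, 1.652]
contact_force: [1.1, -1.0, -0.0]
width: 0.08
gripper_force: 0.0
```

View pics/g.png

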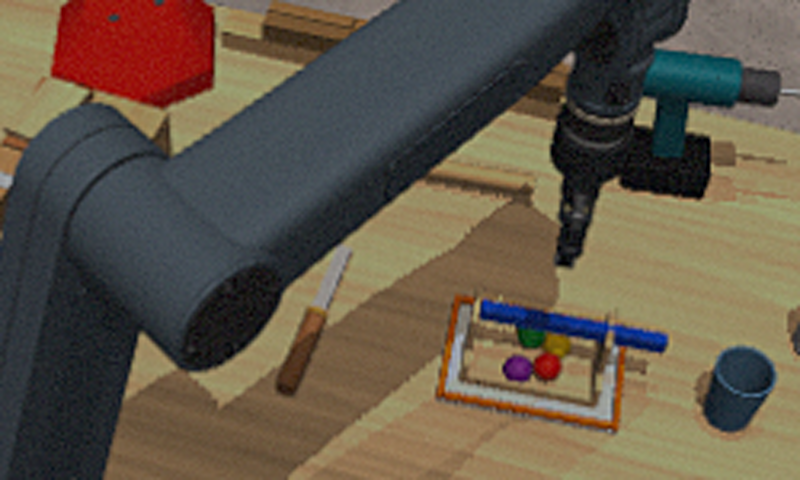

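The tote stands inside the orange rim with all four holds in it, and the gripper is clear.

```bash
python3 -m handwheel '[[0,0,0,0,0,0,80],[0,0,0,0,0,0,80],[0,0,0,0,0,0,80],[0,0,0,0,0,0,80],[0,0,0,0,0,0,80]]'; python3 -c "
from station import robot
print(robot.close_job())"
```

```text
clock: 26.45
tcp_pos: [0.5689, -0.275, 0.2235]
orientation: [-3.141, -0.0, 1.652]
contact_force: [-0.1, -0.5, -0.4]
width: 0.0802
gripper_force: 0.0
the job is handed in; nothing more can be done
None
```

The plywood tote is on the white kit stand, flat inside the orange rim with all four holds in it, and I released it and handed the job in at about 26 s; no verdict came back.

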